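# Empty the truffle bin into the bowl

## Robot

A 6-joint arm with a two-finger parallel gripper is mounted at the origin on the work surface. World frame = base frame: x ahead of the robot, y to its left, z up, the work surface at z = 0. Lengths are in mm, angles in degrees, forces in N, time in s.
With the tool pointing down it reaches from about 300 to 775 mm from the base axis. Payload 14.6 kg.
Tool frame: the origin (TCP) lies between the finger pads; the fingertips stand 8 mm ahead of it and the grasp point (between the pads) lies 11 mm behind it; z points along the fingers, y is the line along which they close (so a half turn about z gives the same grasp; the last joint's range is limited). The gripper opens to 94 mm and grips with 3 to 60 N. Pads are 16 mm wide; open, the fingers measure 119 mm over their backs; the gripper's body (75 mm by 177 mm) begins 78 mm behind the grasp point.
Start: joints at [69.122, 17.183, 87.147, -0, 75.671, -3.816], TCP at [161.377, 525.782, 179.746] pointing down, gripper open.
Joint ranges: [-173.82, 173.82], [-45.26, 126.66], [13.44, 144.39], [-59.66, 239.66], [0, 175.72], [-146.38, 146.38]. Speed limits (degrees/s): [127.2, 127.2, 147.25, 180, 180, 180].

## Interface

Orientations are given as [roll, pitch, yaw] about the fixed x, y, z axes, in that order (R = Rz(yaw) Ry(pitch) Rx(roll)).
In Python, from bench import sensors, cams, bot, finder gives the robot as it stands.
- The arm moves only by the tool play_rows, never from a script. Its argument "deltas" is a list of rows, each a list of 6 numbers: the shift along the tool's x, y, z in mm, then the turn, a rotation vector about the tool's x, y, z in degrees. A call has 1 to 12 rows; each row shifts and turns the commanded pose from where the row before left it, along the tool's axes as they then stand; what a row does not reach is not made up. A row lasts 1/10 s, in which the tool goes at most 50 mm and 8.59 degrees, less where a joint would pass 70% of its speed; a pose out of reach is approached as far as the arm can. A call is refused whole if a number of a shift passes 50 or a number of a turn 8.59, either way. A call with a gripper value outside its range is refused whole. "gripper" is the closure in counts, from 0 (fully open) to 255 (shut), set as the call begins (left out, the last holds). The fingers move at their own pace and stop on an object; "force" is the grip in N (left out, the last holds). Time passes only in rows, so rows that do not move let the fingers close. It gives the time, the measured TCP pose, the force, the opening and the grip force at its end, in the units of the state.
- sensors.read_state(): the state, without advancing time (a new reading comes with each control period).
- cams.get_image(name): name is "scene" or "top" or "wrist"; returns the picture (400x640x3 uint8, red, green, blue); there is no depth.
- cams.camera_model(name): a dict with "K" (3x3 intrinsics, pixels), "dist_coeffs" ([k1, k2, p1, p2, k3] as OpenCV has them; the pictures are not rectified), "position" and "attitude" of the camera in the world. Camera axes: x right, y down, z forward; pixel columns grow to the right and rows downward; lengths in mm; the calibration is good to about 2 mm. A picture is of the moment at which its call begins: read the wrist's pose just before it. camera_model takes no time and is no camera call; for the wrist camera it gives the pose at the moment of the call.
- bot.finish_job(): hands the job in; it is judged then, once.
Trained networks look in the newest picture that a camera, given by its name, has taken for a name from the list of things; names that differ only in an ending like _2 or _b are one class to them, and where a whole thing is asked for, a point or a joint stands for the part that bears it (a point fixed in the world has none). Each returns a list of dicts, best first, with "conf" (0 to 1); they miss things now and then, are a little off and sometimes report something else, mostly with a low value. They report only what shows in the picture. A call takes as long as a camera call. They do not tell look-alikes from the thing itself.
- finder.recognise(camera, target): "centre" ([column, row] as shares, 0 to 1, of the picture: columns of its width, rows of its height, amid what is visible of it).
The state is a dict: "clock": time; "joints": joint angles; "joint_vel": joint speeds; "joint_efforts": joint torques, N m; "position": TCP position; "orientation": TCP orientation; "wrist_force": force on the tool from outside, world axes, zero at the start; "ft_torque": the same for the moment, N m; "grip_width": finger opening in mm; "gripper_force": force on a finger pad.
Only numpy, scipy, OpenCV 4.12 (cv2) and the standard library are available. Lean on these libraries where they do the work, as an engineer would, in place of code of your own. Each camera call takes 0.05 s, during which the arm holds its last target. There are 200 camera calls.

## Task

Take the insert bin that holds the two round truffles by its handle and lift it straight up, level, out of the steel organiser. Then tip it over the yellow mixing bowl so that both truffles roll into the bowl, and stand the emptied bin upright in the middle of the free half of the marble slab, beside the bowl.

Things in the scene. Friction and masses are not known exactly. Their poses are not given: they have to be found in the camera images.
- bin_grip (a point): Centre of the handle bar (12 x 12 mm, 78 mm long, along y; grasp it across x) over the middle of the white bin that holds the truffles; its twins hold discs and sticks. Bin 120 mm long (x), 78 wide (y), 0.2 kg; rim 32 mm and underside 80 mm below this point, z up. Stands on the 4 mm floor of a fixed steel frame 40 mm high, 2 mm play each side, twins 86 mm away along y, either side.
- bowl_rim (a point): Centre of the mouth of the yellow bowl: mouth 180 mm across, rim 87 mm above the counter, 75 mm deep, wall 4 mm. Fixed on a fixed marble slab, 380 x 200 mm, 12 mm thick, long side along this frame's x, z up. The slab's free half lies beyond the bowl as the robot sees it: its middle is 180 mm from this point along +x, its top 75 mm below this point.
- truffle_a_center (a point): Centre of one truffle, a hard brown ball 26 mm across, 14 g, loose on the flat floor of the bin. The bin's back wall (+x of the handle's frame) is upright; its front (-x) is a ramp climbing 30 degrees to a lip 60 mm ahead of the handle bar and 39 mm below it. Balls roll out over that lip once the bin leans more than about 32 degrees that way; 50 to 60 is plenty.
- truffle_b_center (a point): Centre of the other truffle, the same size and mass. Tipped 50 to 60 degrees, the bin's lip lies about 70 mm straight below the handle bar, and the balls leave it moving on towards the bin's -x.
Mind the look-alikes: they are no part of the job. Leave any green or purple look-alike of the part that bears bin_grip alone.

How it is judged (in metres and radians):
On the way, in this order (a step that is already met when the one before it is completed fails the run):
1. the bin is lifted clear of the frame (its underside 45 mm or more above the counter), level within 14 degrees, both truffles in it (height (world z) of bin_grip above 0.125 m and angle between bin_grip's own z axis and vertical below 0.25 rad and distance between each of truffle_a_center, truffle_b_center and bin_grip below 0.1 m), for 0.1 s.
2. the bin is tipped by 23 degrees or more (angle between bin_grip's own z axis and vertical above 0.4 rad).
3. both truffles lie in the bowl (horizontal distance between each of truffle_a_center, truffle_b_center and bowl_rim below 0.08 m and z of truffle_a_center in the frame of bowl_rim between -0.09 and -0.01 m and z of truffle_b_center in the frame of bowl_rim between -0.09 and -0.01 m), for 0.2 s.
At the end, for the whole second after the job is handed in: Both truffles lie in the bowl (below its rim, within 80 mm of its middle), and the emptied bin stands at rest, upright within 10 degrees, on the slab's free half, the middle of the bin within 40 mm of the middle of that half along and across the slab (all of step 3 and x of bin_grip in the frame of bowl_rim between 0.14 and 0.22 m and y of bin_grip in the frame of bowl_rim between -0.04 and 0.04 m and z of bin_grip in the frame of bowl_rim between -0.005 and 0.013 m and angle between bin_grip's own z axis and vertical below 0.17 rad and linear speed of bin below 0.02 m/s); the robot touches nothing.
It fails at once if the bin is tilted by more than 20 degrees while still in its cell (moved less than 35 mm) (angle between bin_grip's own z axis and vertical above 0.35 rad and distance of bin_grip from where it was at the start of the episode below 0.035 m).
It also fails if it takes over 64 s, if anything falls off the work surface, if the arm or the gripper's body presses on something with over 40 N, if the wrist force passes 120 N, or if a joint passes its speed limit or range.

## Working session

There is one attempt and no reset: what is moved stays moved. The work goes in short steps, Python scripts to look and compute and a tool call to move; the robot and the scene stay as the last step left them, time stands still between calls to the robot, and variables do not carry over. Pictures are saved under pics/ and viewed, at most 11 in all, crops included, and the job is handed in when it is done.

Besides the shell and the picture viewer there is one more tool, called after "Request:" as a command line: name --pt "numbers of a row" for each row, then --argument value for the rest. play_rows: Moves the arm, as the interface text tells. Its arguments: {"type":"object","properties":{"deltas":{"type":"array"},"gripper":{"type":"number"},"force":{"type":"number"}},"required":["deltas"]}

```bash
mkdir -p pics; ls
python3 - <<'E'
from bench import sensors,cams,bot,finder
import cv2,numpy as np
print(sensors.read_state())
ims=[]
for n in ["scene","top"]:
    im=cams.get_image(n); cv2.imwrite(f"pics/{n}0.png",im[:,:,::-1])
    m=cams.camera_model(n); print(n,m)
    for t in ["bin_grip","bowl_rim","truffle_a_center"]:
        print(t,[(np.round(np.array(d["centre"])*[640,400],1).tolist(),round(d["conf"],2)) for d in finder.recognise(n,t)])
E
```

```text
pics
{'clock': 0.0, 'joints': array([ 6.91222351e+01,  1.72155412e+01,  8.71803762e+01, -1.26757232e-03,
        7.56716930e+01, -3.81410647e+00]), 'joint_vel': array([ 0.16168836, -0.00098375,  0.06518078,  0.10496408, -0.06811642,
        0.00983966]), 'joint_efforts': array([-1.65316538e-03, -5.31809556e+01, -3.52733159e+01,  7.07525178e-02,
        2.44310807e-02, -6.58159274e-05]), 'position': array([161.27374189, 525.50933234, 179.18663245]), 'orientation': array([-1.79932458e+02, -3.27236257e-03,  1.62936654e+02]), 'wrist_force': array([ 0.21951644,  0.1643776 , -0.89113941]), 'ft_torque': array([ 0.01554287, -0.02254419, -0.00811949]), 'gripper_force': 0.0, 'grip_width': 93.92314750678617}
scene {'K': array([[389.11136525,   0.        , 319.88503804],
       [  0.        , 389.11136525, 197.16555672],
       [  0.        ,   0.        ,   1.        ]]), 'dist_coeffs': array([0.01162709, 0.        , 0.        , 0.        , 0.        ]), 'position': array([923.06847998, 232.22007033, 908.99657374]), 'attitude': array([-148.11421464,   -0.7880059 ,  110.50308051])}
bin_grip [([364.2, 185.9], 0.96), ([451.1, 354.0], 0.9), ([348.7, 261.6], 0.87), ([436.9, 162.3], 0.68)]
bowl_rim []
truffle_a_center []
top {'K': array([[383.22260799,   0.        , 322.22243009],
       [  0.        , 383.22260799, 200.14996678],
       [  0.        ,   0.        ,   1.        ]]), 'dist_coeffs': array([-0.06138472,  0.        ,  0.        ,  0.        ,  0.        ]), 'position': array([ 311.00146482,   97.46813764, 1012.3151644 ]), 'attitude': array([-173.6983121 ,   -0.95543113,  -89.85484402])}
bin_grip [([182.5, 103.2], 0.82), ([282.5, 148.9], 0.72), ([294.8, 233.1], 0.69), ([233.7, 291.5], 0.55)]
bowl_rim [([416.8, 189.9], 0.83)]
truffle_a_center []
```

View pics/scene0.png

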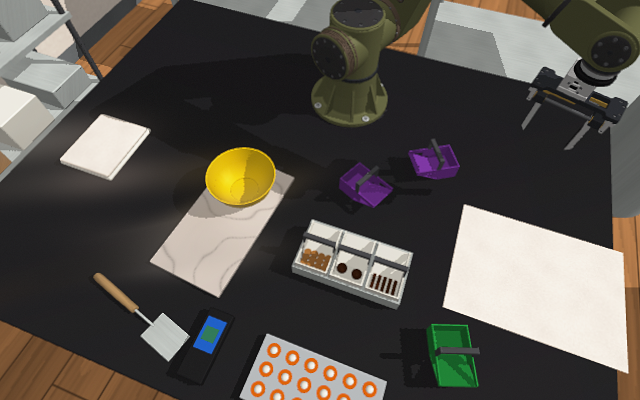

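View pics/top0.png

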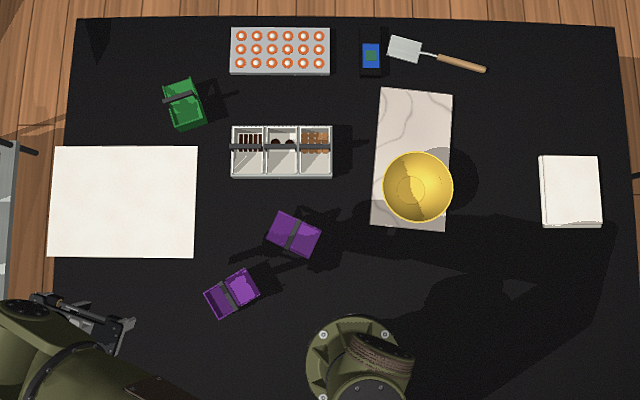

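The scene view shows the truffles in the middle organiser cell (scene ~(349,268), top ~(282,145)). The bowl is at top (418,187), and the slab's free half lies away from the robot. The next step is a zoom on the bin to get the bar ends, and a check on which side the ramp is.

```bash
cat > h.py <<'E'
import numpy as np,cv2
from scipy.spatial.transform import Rotation as R
from bench import sensors,cams,bot,finder
def ray(n,uv,m=None):
    m=m or cams.camera_model(n)
    p=cv2.undistortPoints(np.array([[uv]],float),m["K"],m["dist_coeffs"])[0,0]
    d=R.from_euler("xyz",m["attitude"],degrees=True).as_matrix()@np.r_[p,1]
    return np.array(m["position"]),d
def atz(n,uv,z,m=None):
    o,d=ray(n,uv,m); return o+d*(z-o[2])/d[2]
def tri(a,b):
    A=np.zeros((3,3));v=np.zeros(3)
    for o,d in (a,b):
        d=d/np.linalg.norm(d);P=np.eye(3)-np.outer(d,d);A+=P;v+=P@o
    return np.linalg.solve(A,v)
E
python3 - <<'E'
from h import *
np.set_printoptions(precision=1,suppress=True)
for n,uv in (("scene",(348.7,261.6)),("scene",(349,258)),("top",(282.5,148.9))): print(n,atz(n,uv,84))
for n,t in (("top",(418,187)),("scene",(241,177))): print("bowl",atz(n,t,87))
print("slab",[atz("top",c,12) for c in ((381,87),(453,95),(445,232),(370,225))])
print("slab s",[atz("scene",c,12) for c in ((150,261),(219,296),(295,177))])
s=cv2.imread("pics/scene0.png")[205:315,280:425]; t=cv2.imread("pics/top0.png")[115:190,220:345]
s=cv2.resize(s,(580,440),interpolation=2);
t=cv2.resize(t,(750,450),interpolation=2)
cv2.imwrite("pics/s1.png",s);cv2.imwrite("pics/t1.png",t)
E
```

```text
scene [576.  184.2  84. ]
scene [567.4 182.1  84. ]
top [540.7 180.9  84. ]
bowl [ 446.8 -153.2   87. ]
bowl [ 455.5 -146.3   87. ]
slab [array([734.4, -79.3,  12. ]), array([ 715. , -279.1,   12. ]), array([ 338.5, -242.6,   12. ]), array([356.7, -44.1,  12. ])]
slab s [array([ 716.7, -274.8,   12. ]), array([734.7, -76.4,  12. ]), array([358.7, -40.1,  12. ])]
```

View pics/s1.png

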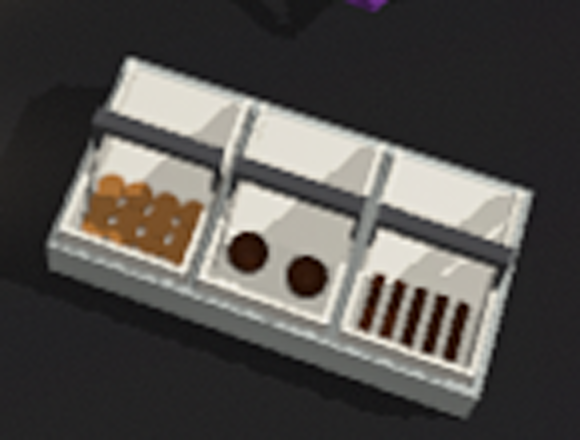

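View pics/t1.png

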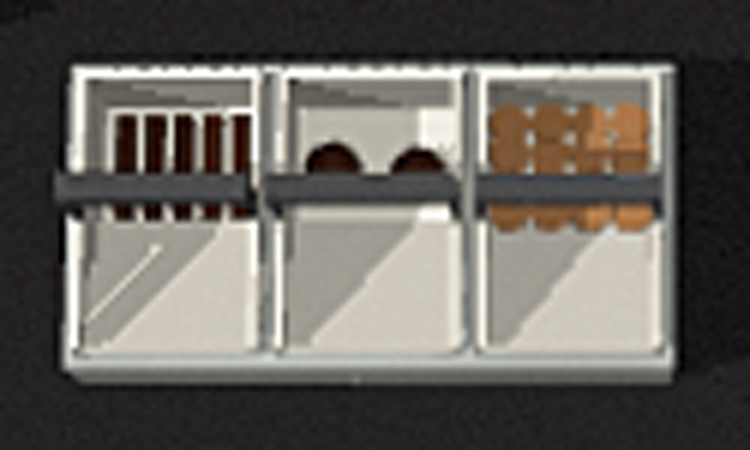

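The crops confirm that the ramp faces the robot (-x), with the balls on the +x side. The middle bar runs from (267,188) to (460,188) in the top crop, and from (232,170) to (365,203) in the scene crop.

Run:
```python
from h import *
np.set_printoptions(precision=1,suppress=True)
T=[(220+x/6,115+y/6) for x,y in ((267,186),(460,186),(70,188),(663,188))]
S=[(280+x/4,205+y/4) for x,y in ((367,200),(232,170),(512,254),(96,122))]
for a,b in zip(T,S):
    print(atz("top",a,86),atz("scene",b,86),tri(ray("top",a),ray("scene",b)))
# slab: fit
c=np.mean([[734.5,-78],[716,-277],[338.5,-242.6],[357.7,-42]],0);print(c)
for d in ((376.7,-36.5),(377,-35.7)):print(np.degrees(np.arctan2(d[1],d[0])))
```

```text
[547.3 225.3  86. ] [542.8 228.6  86. ] [545.7 226.6  91.2]
[547.7 145.8  86. ] [552.6 150.4  86. ] [549.4 147.9  78. ]
[546.2 306.5  86. ] [545.1 313.9  86. ] [545.9 310.3  85.6]
[547.4  62.1  86. ] [552.   65.8  86. ] [549.   63.1  78.7]
[ 536.7 -159.9]
-5.5343453378701275
-5.409490832754145
```

```bash
cat >> h.py <<'E'
def plan(target,rpy,n,start=None):
    "n equal rows to a pose, in tool axes, rounded; start=(pos,rpy) or now"
    s=sensors.read_state()
    p,o=start or (s["position"],s["orientation"])
    p=np.array(p,float);r=R.from_euler("xyz",o,degrees=True);t=R.from_euler("xyz",rpy,degrees=True)
    p0=p.copy();rows=[]
    w=(r.inv()*t).as_rotvec()/n
    for k in range(1,n+1):
        q=p0+(np.array(target)-p0)*k/n
        d=np.round(r.inv().apply(q-p));a=np.round(np.degrees(w),1)
        p=p+r.apply(d);r=r*R.from_rotvec(np.radians(a));rows.append([*map(float,d),*map(float,a)])
    print(rows);print("end",p.round(1),r.as_euler("xyz",degrees=True).round(1))
E
python3 - <<'E'
from h import *
plan((520,187,175),(180,0,91),12)
E
```

```text
[[-37.0, -18.0, 0.0, -0.0, 0.0, 6.0], [-38.0, -14.0, 1.0, -0.0, 0.0, 6.0], [-40.0, -11.0, 0.0, -0.0, 0.0, 6.0], [-41.0, -6.0, 1.0, -0.0, 0.0, 6.0], [-41.0, -1.0, -0.0, -0.0, 0.0, 6.0], [-41.0, 2.0, 0.0, -0.0, 0.0, 6.0], [-40.0, 7.0, 1.0, -0.0, 0.0, 6.0], [-40.0, 12.0, 0.0, -0.0, 0.0, 6.0], [-38.0, 15.0, 1.0, -0.0, 0.0, 6.0], [-37.0, 19.0, -0.0, -0.0, 0.0, 6.0], [-34.0, 23.0, 0.0, -0.0, 0.0, 6.0], [-32.0, 26.0, 1.0, -0.0, 0.0, 6.0]]
end [520.1 186.6 174.7] [-180.     0.    90.9]
```

Request:
play_rows --pt "-37 -18 0 0 0 6" --pt "-38 -14 1 0 0 6" --pt "-40 -11 0 0 0 6" --pt "-41 -6 1 0 0 6" --pt "-41 -1 0 0 0 6" --pt "-41 2 0 0 0 6" --pt "-40 7 1 0 0 6" --pt "-40 12 0 0 0 6" --pt "-38 15 1 0 0 6" --pt "-37 19 0 0 0 6" --pt "-34 23 0 0 0 6" --pt "-32 26 1 0 0 6" --gripper 0 --force 40

```text
clock: 1.6
position: [521.3, 185.2, 174.9]
orientation: [180.0, -0.0, 90.7]
wrist_force: [0.6, 0.7, -0.4]
grip_width: 93.9
gripper_force: 0.0
```

Request:
play_rows --pt "0 0 0 0 0 0" --pt "0 0 0 0 0 0" --pt "0 0 0 0 0 0"

```text
clock: 1.9
position: [519.5, 187.3, 174.8]
orientation: [-180.0, -0.0, 91.0]
wrist_force: [-0.2, -0.4, 0.3]
grip_width: 94.2
gripper_force: 0.0
```

Run:
```python
from h import *
m=cams.camera_model("wrist");print(m)
im=cams.get_image("wrist");cv2.imwrite("pics/w1.png",im[:,:,::-1])
for t in ["bin_grip","truffle_a_center","bowl_rim"]:
  for d in finder.recognise("wrist",t):
    uv=np.array(d["centre"])*[640,400];print(t,uv.round(1),round(d["conf"],2),atz("wrist",uv,84,m).round(1))
```

```text
{'K': array([[296.32448093,   0.        , 316.26783734],
       [  0.        , 296.32448093, 197.03360077],
       [  0.        ,   0.        ,   1.        ]]), 'dist_coeffs': array([0.00561315, 0.        , 0.        , 0.        , 0.        ]), 'position': array([517.93176947, 255.1055596 , 381.80386248]), 'attitude': array([ 1.66062118e+02, -2.96329900e-02,  1.04280576e+00])}
bin_grip [24.6 72.9] 0.84 [245.4 295.5  84. ]
bin_grip [156.2 205.3] 0.81 [353.1 169.4  84. ]
truffle_a_center [359.8 194.3] 0.74 [564.4 184.9  84. ]
```

View pics/w1.png

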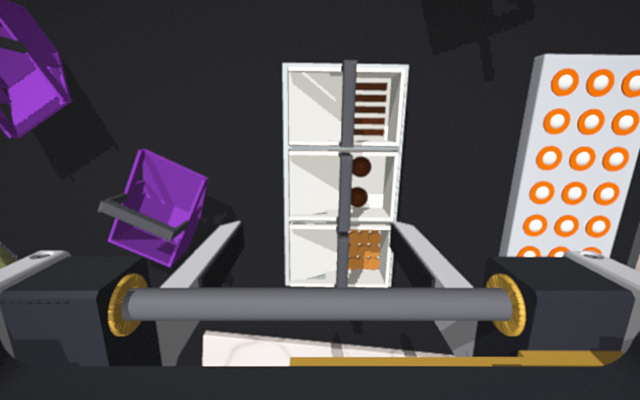

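The wrist view shows the middle bar from (346,153) to (344,231), with the truffles beside it on the right (+x) at (360,167) and (358,197).

Run:
```python
from h import *
for uv in ((346,153),(344,231),(349,61),(342,287)): print(atz("wrist",uv,90).round(1))
plan((547.5,187,73),(180,0,91),6)
```

```text
[547.9 227.7  90. ]
[549.2 146.7  90. ]
[547.1 310.9  90. ]
[549.7  81.5  90. ]
[[-0.0, 5.0, 17.0, 0.0, -0.0, 0.0], [-0.0, 4.0, 17.0, 0.0, -0.0, 0.0], [-0.0, 5.0, 17.0, 0.0, -0.0, 0.0], [-1.0, 5.0, 17.0, 0.0, -0.0, 0.0], [0.0, 4.0, 17.0, 0.0, -0.0, 0.0], [0.0, 5.0, 17.0, 0.0, -0.0, 0.0]]
end [547.7 186.9  73. ] [180.  -0.  91.]
```

Bin grip is at (548.5, 187), yaw about 1°, consistent across views.

Request:
play_rows --pt "0 14.5 5 0 0 0" --pt "0 14.5 7 0 0 0" --pt "0 0 15 0 0 0" --pt "0 0 15 0 0 0" --pt "0 0 15 0 0 0" --pt "0 0 15 0 0 0" --pt "0 0 15 0 0 0" --pt "0 0 10 0 0 0" --pt "0 0 5 0 0 0" --pt "0 0 0 0 0 0" --pt "0 0 0 0 0 0"

```text
clock: 3.2
position: [549.4, 187.3, 73.4]
orientation: [180.0, -0.0, 90.9]
wrist_force: [-0.3, 0.5, -0.1]
grip_width: 94.2
gripper_force: 0.0
```

Request:
play_rows --pt "0 0 0 0 0 0" --pt "0 0 0 0 0 0" --pt "0 0 0 0 0 0" --pt "0 0 0 0 0 0" --pt "0 0 0 0 0 0" --pt "0 0 0 0 0 0" --pt "0 0 0 0 0 0" --pt "0 0 0 0 0 0" --pt "0 0 0 0 0 0" --pt "0 0 0 0 0 0" --gripper 255 --force 40

```text
clock: 4.2
position: [549.1, 187.1, 72.7]
orientation: [180.0, 0.0, 90.9]
wrist_force: [-0.1, -0.6, 1.0]
grip_width: 17.7
gripper_force: 0.0
```

Request:
play_rows --pt "0 0 0 0 0 0" --pt "0 0 0 0 0 0" --pt "0 0 0 0 0 0" --pt "0 0 0 0 0 0" --pt "0 0 0 0 0 0" --pt "0 0 0 0 0 0"

```text
clock: 4.8
position: [549.1, 187.1, 72.7]
orientation: [-180.0, 0.0, 90.9]
wrist_force: [0.4, -0.2, -0.4]
grip_width: 0.5
gripper_force: 0.0
```

Request:
play_rows --pt "0 0 -2 0 0 0" --pt "0 0 -5 0 0 0" --pt "0 0 -8 0 0 0" --pt "0 0 -10 0 0 0" --pt "0 0 -10 0 0 0" --pt "0 0 -10 0 0 0" --pt "0 0 -10 0 0 0" --pt "0 0 -10 0 0 0"

```text
clock: 5.6
position: [549.2, 187.1, 138.7]
orientation: [180.0, -0.0, 90.9]
wrist_force: [-0.1, 0.7, -0.5]
grip_width: 0.3
gripper_force: 0.0
```

The fingers shut on nothing (0.3 mm opening), so I need to look at why.

Run:
```python
from h import *
w=cams.get_image("wrist");s=cams.get_image("scene")
w=w[20:320,200:500]; s=cv2.resize(s[150:350,240:480],(480,400),interpolation=2)
o=np.zeros((400,790,3),np.uint8);o[:300,:300]=w;o[:,310:]=s
cv2.imwrite("pics/w2.png",o[:,:,::-1])
```

```text
(no output)
```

View pics/w2.png

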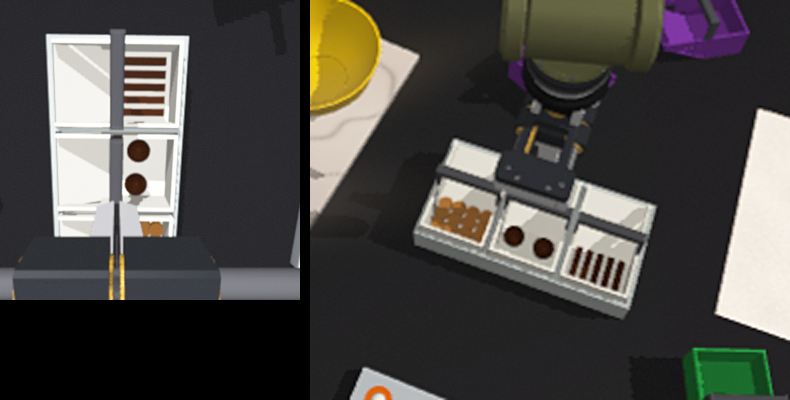

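Run:
```python
from h import *
s=sensors.read_state();print(s["position"],s["orientation"],s["joints"],s["grip_width"])
def proj(n,P):
    m=cams.camera_model(n);r=R.from_euler("xyz",m["attitude"],degrees=True)
    X=r.inv().apply(np.atleast_2d(P)-m["position"])
    return cv2.projectPoints(X,np.zeros(3),np.zeros(3),m["K"],m["dist_coeffs"])[0][:,0].round(1)
p=s["position"]
m=cams.camera_model("wrist");print(m["position"],m["attitude"])
print("tip,tcp,grasp wrist",proj("wrist",[p-[0,0,8],p,p+[0,0,11],p+[0,0,89]]))
print("bar ends wrist",proj("wrist",[[548,226,84],[549,148,84]]))
for n in("scene","top"): print(n,proj(n,[p-[0,0,8],p+[0,0,89]]))
w=cams.get_image("wrist")
print(finder.recognise("wrist","bin_grip"))
a=cv2.resize(w[130:330,200:440],(480,400),interpolation=2)
cv2.imwrite("pics/w3.png",a[:,:,::-1])
```

```text
[549.74551264 187.26476704 139.44260206] [ 1.79867895e+02 -3.30351049e-02  9.09383793e+01] [ 1.51979206e+01  2.29567333e+01  8.48828535e+01 -5.48907473e-04
  7.20242416e+01  1.42597482e+01] 0.43379419177364636
[547.74647662 254.9678671  346.50003835] [166.08944304  -0.17076388   0.94406595]
tip,tcp,grasp wrist [[316.6 215.5]
 [316.6 218.8]
 [316.7 223.7]
 [317.5 281.7]]
bar ends wrist [[315.1 157.4]
 [314.9 240.1]]
scene [[355.4 243.2]
 [359.9 222.3]]
top [[278.1 140.3]
 [273.6 128.1]]
[{'centre': [0.0045, 0.2073], 'conf': 0.63}, {'centre': [0.4856, 0.4742], 'conf': 0.59}]
```

View pics/w3.png

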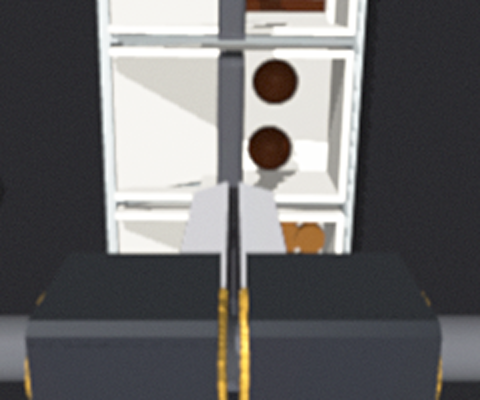

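The finger tips show at (316.5,221). Both that row and the open-finger span in the earlier wrist picture (152 px for 94 mm) put them about 38 mm higher than the stated TCP offset. The fingers therefore closed above the bar, and nothing was touched. I'll go lower, with a partial opening.

Request:
play_rows --pt "0 0 0 0 0 0" --pt "0 0 0 0 0 0" --pt "0 0 0 0 0 0" --pt "0 0 0 0 0 0" --pt "0 0 0 0 0 0" --pt "0 0 0 0 0 0" --gripper 130

```text
clock: 6.4
position: [549.1, 187.1, 137.7]
orientation: [-180.0, 0.0, 90.9]
wrist_force: [-0.5, -0.1, 0.1]
grip_width: 44.5
gripper_force: 0.0
```

Request:
play_rows --pt "0 0 15 0 0 0" --pt "0 0 15 0 0 0" --pt "0 0 15 0 0 0" --pt "0 0 10 0 0 0" --pt "0 0 10 0 0 0" --pt "0 0 5 0 0 0" --pt "0 0 0 0 0 0" --pt "0 0 0 0 0 0"

```text
clock: 7.2
position: [549.4, 187.2, 68.2]
orientation: [180.0, -0.0, 90.9]
wrist_force: [-0.7, -0.2, -0.2]
grip_width: 46.2
gripper_force: 0.0
```

Run:
```python
from h import *
s=sensors.read_state();print(s["position"],s["grip_width"],s["wrist_force"])
w=cams.get_image("wrist");s=cams.get_image("scene")
a=cv2.resize(w[100:300,200:440],(480,400),interpolation=2);b=cv2.resize(s[205:315,300:400],(300,330),interpolation=2)
o=np.zeros((400,790,3),np.uint8);o[:,:480]=a;o[:330,490:]=b
cv2.imwrite("pics/w4.png",o[:,:,::-1])
```

```text
[549.35989374 187.17582379  68.19571255] 46.20837767493379 [-0.70008394 -0.2026307  -0.24728744]
```

View pics/w4.png

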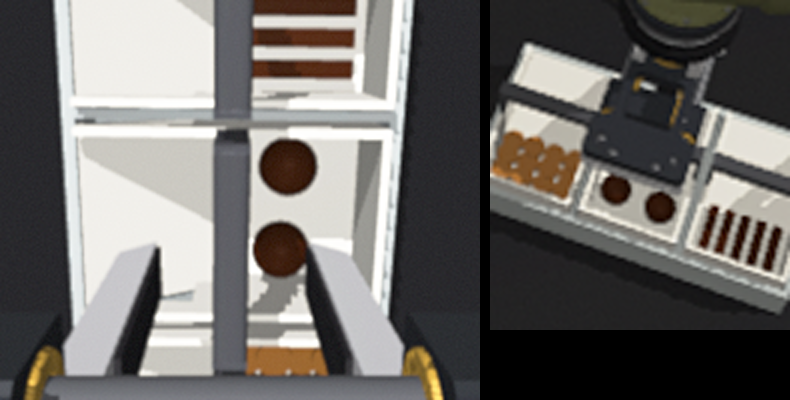

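The fingers straddle the bar centred (mid 233 against bar 232). The tips are about 8–10 mm above the bar top, which confirms the offset. I'll go 33 mm lower and close.

Request:
play_rows --pt "0 0 8 0 0 0" --pt "0 0 8 0 0 0" --pt "0 0 8 0 0 0" --pt "0 0 5 0 0 0" --pt "0 0 4 0 0 0" --pt "0 0 0 0 0 0"

```text
clock: 7.9
position: [548.9, 187.0, 34.1]
orientation: [-179.9, 0.0, 90.9]
wrist_force: [0.3, -0.2, -0.2]
grip_width: 46.0
gripper_force: 0.0
```

Request:
play_rows --pt "0 0 0 0 0 0" --pt "0 0 0 0 0 0" --pt "0 0 0 0 0 0" --pt "0 0 0 0 0 0" --pt "0 0 0 0 0 0" --pt "0 0 0 0 0 0" --pt "0 0 0 0 0 0" --pt "0 0 0 0 0 0" --pt "0 0 0 0 0 0" --gripper 255 --force 40

```text
clock: 8.8
position: [549.1, 187.1, 34.8]
orientation: [-180.0, 0.0, 90.9]
wrist_force: [-1.3, -0.2, 1.2]
grip_width: 11.9
gripper_force: 40.0
```

Gripped (11.9 mm, 40 N). Lifting straight up, level.

Request:
play_rows --pt "0 0 -2 0 0 0" --pt "0 0 -5 0 0 0" --pt "0 0 -8 0 0 0" --pt "0 0 -10 0 0 0" --pt "0 0 -13 0 0 0" --pt "0 0 -15 0 0 0" --pt "0 0 -15 0 0 0" --pt "0 0 -15 0 0 0" --pt "0 0 -15 0 0 0" --pt "0 0 -10 0 0 0" --pt "0 0 -6 0 0 0" --pt "0 0 -2 0 0 0"

```text
clock: 10.0
position: [549.2, 187.1, 151.5]
orientation: [180.0, -0.0, 90.9]
wrist_force: [-0.1, -0.2, -2.3]
grip_width: 11.5
gripper_force: 40.0
```

Run:
```python
from h import *
im=cams.get_image("scene");print([(np.round(np.array(d["centre"])*[640,400]).tolist(),round(d["conf"],2)) for d in finder.recognise("scene","truffle_a_center")])
s=sensors.read_state();print(s["position"],s["orientation"],s["wrist_force"],s["grip_width"])
# handle 35mm beyond bowl centre (447,-152), radially; handle z 178; bin yaw -18.5
plan((478,-162,s["position"][2]),(180,0,71.5),12)
plan((478,-162,s["position"][2]),(180,0,71.5),22)
```

```text
[([343.0, 249.0], 0.47)]
[549.04675637 187.07082472 150.65901888] [-1.79989821e+02  5.77421134e-03  9.09399044e+01] [ 0.02488306  0.16880296 -1.47707061] 11.513931829212309
[[-29.0, -6.0, 0.0, -0.0, 0.0, 1.6], [-29.0, -6.0, 0.0, -0.0, 0.0, 1.6], [-29.0, -5.0, 0.0, -0.0, 0.0, 1.6], [-30.0, -4.0, 0.0, -0.0, 0.0, 1.6], [-29.0, -3.0, 0.0, -0.0, 0.0, 1.6], [-30.0, -2.0, 0.0, -0.0, 0.0, 1.6], [-30.0, -2.0, 0.0, -0.0, 0.0, 1.6], [-29.0, -0.0, 0.0, -0.0, 0.0, 1.6], [-30.0, -0.0, 0.0, -0.0, 0.0, 1.6], [-30.0, 1.0, 0.0, -0.0, 0.0, 1.6], [-29.0, 2.0, 0.0, -0.0, 0.0, 1.6], [-30.0, 2.0, 0.0, -0.0, 0.0, 1.6]]
end [ 477.5 -162.   150.7] [-180.     0.    71.7]
[[-16.0, -3.0, 0.0, -0.0, 0.0, 0.9], [-16.0, -4.0, 0.0, -0.0, 0.0, 0.9], [-16.0, -3.0, 0.0, -0.0, 0.0, 0.9], [-16.0, -2.0, 0.0, -0.0, 0.0, 0.9], [-16.0, -3.0, 0.0, -0.0, 0.0, 0.9], [-16.0, -2.0, 0.0, -0.0, 0.0, 0.9], [-16.0, -2.0, 0.0, -0.0, 0.0, 0.9], [-16.0, -2.0, 0.0, -0.0, 0.0, 0.9], [-16.0, -1.0, 0.0, -0.0, 0.0, 0.9], [-16.0, -2.0, 0.0, -0.0, 0.0, 0.9], [-16.0, -1.0, 0.0, -0.0, 0.0, 0.9], [-16.0, -0.0, 0.0, -0.0, 0.0, 0.9], [-17.0, -1.0, 0.0, -0.0, 0.0, 0.9], [-16.0, -0.0, 0.0, -0.0, 0.0, 0.9], [-16.0, 0.0, 0.0, -0.0, 0.0, 0.9], [-16.0, 0.0, 0.0, -0.0, 0.0, 0.9], [-16.0, 1.0, 0.0, -0.0, 0.0, 0.9], [-16.0, 1.0, 0.0, -0.0, 0.0, 0.9], [-17.0, 1.0, 0.0, -0.0, 0.0, 0.9], [-16.0, 1.0, 0.0, -0.0, 0.0, 0.9], [-16.0, 2.0, 0.0, -0.0, 0.0, 0.9], [-16.0, 1.0, 0.0, -0.0, 0.0, 0.9]]
end [ 477.6 -161.9  150.7] [-180.     0.    71.1]
```

Request:
play_rows --pt "-5 -1 0 0 0 0.8" --pt "-11 -2 0 0 0 0.8" --pt "-16 -3 0 0 0 0.8" --pt "-16 -3 0 0 0 0.8" --pt "-16 -3 0 0 0 0.8" --pt "-16 -3 0 0 0 0.8" --pt "-16 -2 0 0 0 0.8" --pt "-16 -2 0 0 0 0.8" --pt "-16 -2 0 0 0 0.8" --pt "-16 -2 0 0 0 0.8" --pt "-16 -1 0 0 0 0.8" --pt "-16 -1 0 0 0 0.8"

```text
clock: 11.3
position: [512.1, 11.7, 150.8]
orientation: [180.0, -0.0, 81.3]
wrist_force: [0.4, 0.1, -1.6]
grip_width: 11.9
gripper_force: 40.0
```

Request:
play_rows --pt "-16 -1 0 0 0 0.8" --pt "-16 0 0 0 0 0.8" --pt "-16 0 0 0 0 0.8" --pt "-16 0 0 0 0 0.8" --pt "-16 0 0 0 0 0.8" --pt "-16 1 0 0 0 0.8" --pt "-16 1 0 0 0 0.8" --pt "-16 1 0 0 0 0.8" --pt "-16 1 0 0 0 0.8" --pt "-16 1 0 0 0 0.8" --pt "-12 1 0 0 0 0.8" --pt "-6 1 0 0 0 0.8"

```text
clock: 12.5
position: [478.6, -163.2, 150.8]
orientation: [180.0, 0.0, 71.6]
wrist_force: [0.2, 1.3, -1.6]
grip_width: 11.2
gripper_force: 40.0
```

Run:
```python
from h import *
s=sensors.read_state();print(s["position"],s["orientation"],s["joints"].round(1),s["wrist_force"],s["grip_width"])
for n in ("scene","top"):
    cams.get_image(n);print(n,[(np.round(np.array(d["centre"])*[640,400]).tolist(),round(d["conf"],2)) for t in("truffle_a_center","bin_grip") for d in finder.recognise(n,t)])
r=R.from_euler("xyz",s["orientation"],degrees=True);p=s["position"];h=p-49*r.as_matrix()[:,2]
print("handle",h)
b=np.array([447,-152]); u=b/np.linalg.norm(b); ht=np.r_[b+35*u,178]; print("want",ht)
print("shift in tool",r.inv().apply(ht-h).round(1))
# 4deg tip rows about handle: bin z must lean to -x(bin)
for sgn in(1,-1):
    q=r*R.from_rotvec([np.radians(4*sgn),0,0]); up=-q.as_matrix()[:,2]
    print(sgn,up, r.inv().apply(h+49*q.as_matrix()[:,2]-p).round(2))
```

```text
[ 478.56427611 -163.24861244  150.75553233] [1.79997760e+02 5.02109898e-03 7.16242490e+01] [-23.   13.1  96.4  -0.   70.6  -4.6] [ 0.19499295  1.31833625 -1.59463279] 11.219330126162877
scene [([438.0, 161.0], 0.97), ([364.0, 185.0], 0.94), ([224.0, 172.0], 0.75), ([453.0, 353.0], 0.59)]
top [([422.0, 168.0], 0.96), ([295.0, 235.0], 0.89), ([183.0, 106.0], 0.83), ([231.0, 293.0], 0.7)]
handle [ 478.56381153 -163.24393329  199.75553211]
want [ 480.13659419 -163.26792464  178.        ]
shift in tool [ 0.5  1.5 21.8]
1 [ 0.0661901  -0.02189529  0.99756677] [-0.   -3.42 -0.12]
-1 [-0.06620902  0.02208581  0.99756132] [ 0.    3.42 -0.12]
```

The truffles are no longer visible because the bin and gripper hide them, and the load reading still fits. Now tipping about the handle: first to 28°, then a check on reach.

Request:
play_rows --pt "0 2 4 -2 0 0" --pt "0 3.4 4 -4 0 0" --pt "0 3.4 0 -4 0 0" --pt "0 3.4 0 -4 0 0" --pt "0 3.4 0 -4 0 0" --pt "0 3.4 0 -4 0 0" --pt "0 3.4 0 -4 0 0" --pt "0 1.7 0 -2 0 0" --pt "0 0 0 0 0 0"

```text
clock: 13.7
position: [500.8, -168.8, 147.5]
orientation: [152.0, -0.0, 71.8]
wrist_force: [-0.0, -0.7, -1.6]
grip_width: 11.6
gripper_force: 40.0
```

Run:
```python
from h import *
s=sensors.read_state();print(s["position"],s["orientation"],s["joints"].round(1),s["wrist_force"],s["grip_width"])
r=R.from_euler("xyz",s["orientation"],degrees=True);z=r.as_matrix()[:,2]
print("handle",s["position"]-49*z,"tilt",np.degrees(np.arccos(-z[2])))
```

```text
[ 500.81053153 -168.8028536   147.48301553] [ 1.52007877e+02 -5.66718486e-03  7.17809373e+01] [-24.2   0.7 115.8   4.8  35.7  -9.1] [-0.04611677 -0.67542452 -1.57690137] 11.581169168466959
handle [ 478.96397659 -161.61652221  190.75060939] tilt 27.992123938681353
```

Request:
play_rows --pt "0 2.6 0 -3 0 0" --pt "0 2.6 0 -3 0 0" --pt "0 2.6 0 -3 0 0" --pt "0 2.6 0 -3 0 0" --pt "0 2.6 0 -3 0 0" --pt "0 2.6 0 -3 0 0" --pt "0 0 0 0 0 0" --pt "0 0 0 0 0 0" --pt "0 0 0 0 0 0" --pt "0 0 0 0 0 0" --pt "0 0 0 0 0 0" --pt "0 0 0 0 0 0"

```text
clock: 14.9
position: [513.4, -173.4, 156.8]
orientation: [134.0, -0.0, 71.7]
wrist_force: [-0.8, 0.7, -0.9]
grip_width: 11.4
gripper_force: 40.0
```

Run:
```python
from h import *
s=sensors.read_state();print(s["position"],s["orientation"],s["joints"].round(1),s["wrist_force"],s["grip_width"])
r=R.from_euler("xyz",s["orientation"],degrees=True);z=r.as_matrix()[:,2]
print("handle",s["position"]-49*z,"tilt",np.degrees(np.arccos(-z[2])))
A=[]
for n,(c,q) in dict(scene=(232,170),top=(418,187)).items():
    im=cams.get_image(n);print(n,[(np.round(np.array(d["centre"])*[640,400]).tolist(),round(d["conf"],2)) for d in finder.recognise(n,"truffle_a_center")])
    A.append(cv2.resize(im[q-65:q+65,c-60:c+60],(390,422),interpolation=2))
cv2.imwrite("pics/d1.png",np.hstack(A)[:,:,::-1])
```

```text
[ 513.36967246 -173.44005274  156.79968462] [ 1.34007523e+02 -1.98963605e-03  7.17416391e+01] [-25.3  -3.1 126.8  25.9  11.7 -30.3] [-0.82645775  0.71375907 -0.86003737] 11.441631451967227
handle [ 479.900495   -162.39940266  190.84257237] tilt 45.992477278819
scene [([235.0, 191.0], 0.45)]
top [([416.0, 181.0], 0.57)]
```

View pics/d1.png

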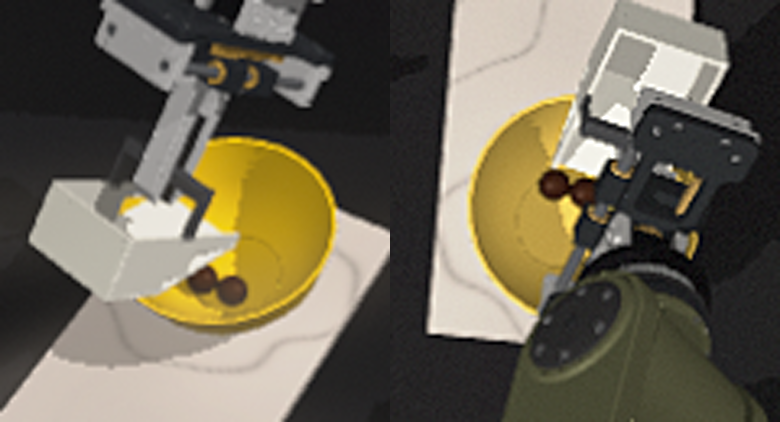

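Both truffles are out of the bin and lying in the bowl (scene crop (203,280) and (232,290)). Levelling the bin again.

Request:
play_rows --pt "0 -1.7 -2 2 0 0" --pt "0 -3.4 -2 4 0 0" --pt "0 -3.4 -2 4 0 0" --pt "0 -3.4 0 4 0 0" --pt "0 -3.4 0 4 0 0" --pt "0 -3.4 0 4 0 0" --pt "0 -3.4 0 4 0 0" --pt "0 -3.4 0 4 0 0" --pt "0 -3.4 0 4 0 0" --pt "0 -3.4 0 4 0 0" --pt "0 -3.4 0 4 0 0" --pt "0 -3.4 0 4 0 0"

```text
clock: 16.3
position: [476.6, -161.4, 145.1]
orientation: [-179.9, 0.0, 71.7]
wrist_force: [-0.5, -0.8, -1.5]
grip_width: 11.3
gripper_force: 40.0
```

Run:
```python
from h import *
for n in("scene","top"):
    cams.get_image(n);print(n,[(np.round(np.array(d["centre"])*[640,400]).tolist(),round(d["conf"],2)) for d in finder.recognise(n,"truffle_a_center")])
s=sensors.read_state();print(s["position"],s["orientation"],s["joints"].round(1),s["grip_width"],s["wrist_force"])
plan((627,-169,s["position"][2]),(180,0,80),10)
```

```text
scene []
top [([422.0, 167.0], 0.31)]
[ 476.7231191  -161.35659178  144.64860866] [ 1.79921734e+02 -2.45455483e-04  7.17380510e+01] [-22.9  13.1  97.2   0.   69.6  -4.6] 11.736765174116083 [-0.04406249 -0.31468932 -0.7325164 ]
[[4.0, 15.0, 0.0, 0.0, 0.0, -0.8], [4.0, 14.0, 0.0, 0.0, 0.0, -0.8], [3.0, 15.0, 0.0, 0.0, 0.0, -0.8], [4.0, 14.0, 0.0, 0.0, 0.0, -0.8], [3.0, 15.0, 0.0, 0.0, 0.0, -0.8], [3.0, 15.0, 0.0, 0.0, 0.0, -0.8], [3.0, 15.0, 0.0, 0.0, 0.0, -0.8], [2.0, 14.0, 0.0, 0.0, 0.0, -0.8], [2.0, 15.0, 0.0, 0.0, 0.0, -0.8], [3.0, 15.0, 0.0, 0.0, 0.0, -0.8]]
end [ 626.9 -168.6  144.8] [179.9   0.   79.7]
```

Request:
play_rows --pt "4 15 0 0 0 -1.2" --pt "4 14 0 0 0 -1.2" --pt "3 15 0 0 0 -1.2" --pt "3 15 0 0 0 -1.2" --pt "3 15 0 0 0 -1.2" --pt "3 15 0 0 0 -1.2" --pt "2 15 0 0 0 -1.2" --pt "2 15 0 0 0 -1.2" --pt "2 15 0 0 0 -1.2" --pt "1 15 0 0 0 -1.2" --pt "0 0 0 0 0 0" --pt "0 0 0 0 0 0"

```text
clock: 17.7
position: [627.6, -168.1, 144.8]
orientation: [180.0, 0.0, 83.7]
wrist_force: [-0.8, 1.0, -3.0]
grip_width: 11.4
gripper_force: 40.0
```

Run:
```python
from h import *
for n in("scene","top"):
    im=cams.get_image(n);
    for t in ("truffle_a_center","bowl_rim"): print(n,t,[(np.round(np.array(d["centre"])*[640,400]).tolist(),round(d["conf"],2),atz(n,np.array(d["centre"])*[640,400],30 if t[0]=="t" else 87).round()) for d in finder.recognise(n,t)])
    if n=="scene": b=cv2.resize(im[120:320,130:330],(500,500),interpolation=2)
cv2.imwrite("pics/p1.png",b[:,:,::-1])
s=sensors.read_state();print(s["position"],s["orientation"],s["grip_width"])
```

```text
scene truffle_a_center [([232.0, 189.0], 0.59, array([ 468., -176.,   30.]))]
scene bowl_rim [([241.0, 175.0], 0.77, array([ 449., -149.,   87.]))]
top truffle_a_center []
top bowl_rim [([393.0, 181.0], 0.88, array([462., -91.,  87.]))]
[ 627.86294971 -168.2521686   145.28902955] [1.79977556e+02 5.70292431e-03 8.37196271e+01] 11.170000649687024
```

View pics/p1.png

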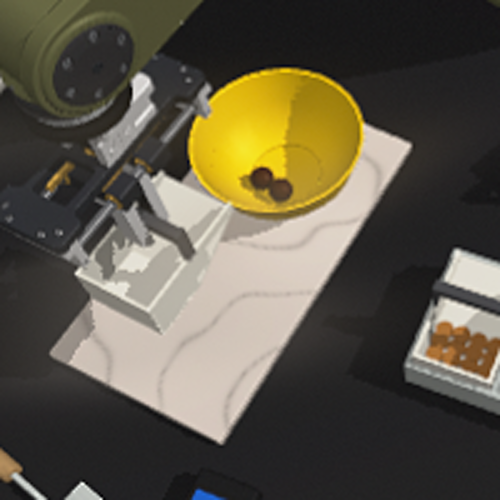

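Both truffles rest in the bowl at crop (262,178) and (282,188), and the empty bin hangs over the free half. Lowering.

Request:
play_rows --pt "0 0 8 0 0 0" --pt "0 0 12 0 0 0" --pt "0 0 12 0 0 0" --pt "0 0 12 0 0 0" --pt "0 0 12 0 0 0" --pt "0 0 12 0 0 0" --pt "0 0 10 0 0 0" --pt "0 0 9 0 0 0" --pt "0 0 6 0 0 0" --pt "0 0 4 0 0 0" --pt "0 0 3 0 0 0" --pt "0 0 0 0 0 0"

```text
clock: 19.2
position: [628.1, -168.2, 44.8]
orientation: [-180.0, 0.0, 83.7]
wrist_force: [-0.3, -0.2, -1.9]
grip_width: 11.5
gripper_force: 40.0
```

Request:
play_rows --pt "0 0 1 0 0 0" --pt "0 0 0.5 0 0 0" --pt "0 0 0 0 0 0" --pt "0 0 0 0 0 0"

```text
clock: 19.6
position: [628.2, -168.2, 43.7]
orientation: [180.0, 0.0, 83.7]
wrist_force: [-0.1, 0.5, -1.9]
grip_width: 12.0
gripper_force: 40.0
```

Request:
play_rows --pt "0 0 0.5 0 0 0" --pt "0 0 0.5 0 0 0" --pt "0 0 0 0 0 0" --pt "0 0 0 0 0 0"

```text
clock: 20.0
position: [628.1, -168.2, 42.8]
orientation: [180.0, 0.0, 83.7]
wrist_force: [-2.8, 1.3, 3.0]
grip_width: 11.5
gripper_force: 40.0
```

Request:
play_rows --pt "0 0 0.5 0 0 0" --pt "0 0 0 0 0 0" --pt "0 0 0 0 0 0"

```text
clock: 20.3
position: [628.2, -168.3, 42.8]
orientation: [180.0, 0.0, 83.7]
wrist_force: [-5.7, 1.2, 7.8]
grip_width: 11.8
gripper_force: 40.0
```

Contact at the expected height (42.8). Releasing with a small opening, then retreating straight up.

Request:
play_rows --pt "0 0 0 0 0 0" --pt "0 0 0 0 0 0" --pt "0 0 0 0 0 0" --pt "0 0 0 0 0 0" --pt "0 0 0 0 0 0" --pt "0 0 0 0 0 0" --pt "0 0 0 0 0 0" --pt "0 0 0 0 0 0" --gripper 130

```text
clock: 21.1
position: [628.1, -168.2, 42.0]
orientation: [180.0, 0.0, 83.7]
wrist_force: [0.7, -0.8, -0.0]
grip_width: 45.8
gripper_force: 0.0
```

Request:
play_rows --pt "0 0 -5 0 0 0" --pt "0 0 -10 0 0 0" --pt "0 0 -15 0 0 0" --pt "0 0 -20 0 0 0" --pt "0 0 -20 0 0 0" --pt "0 0 -20 0 0 0" --pt "0 0 -20 0 0 0" --pt "0 0 -10 0 0 0" --pt "0 0 0 0 0 0" --pt "0 0 0 0 0 0" --pt "0 0 0 0 0 0" --pt "0 0 0 0 0 0"

```text
clock: 22.3
position: [627.8, -168.1, 161.1]
orientation: [-179.9, -0.0, 83.7]
wrist_force: [-1.2, 0.2, 0.8]
grip_width: 46.1
gripper_force: 0.0
```

Run:
```python
from h import *
s=sensors.read_state();print(s["position"],s["grip_width"],s["wrist_force"])
im=cams.get_image("scene")
print([(np.round(np.array(d["centre"])*[640,400]).tolist(),round(d["conf"],2),atz("scene",np.array(d["centre"])*[640,400],92).round()) for d in finder.recognise("scene","bin_grip")])
cv2.imwrite("pics/f1.png",cv2.resize(im[120:320,130:330],(500,500),interpolation=2)[:,:,::-1])
```

```text
[ 627.8106519  -168.11907627  161.08116843] 46.14111169196757 [-1.22155599  0.19690717  0.84370997]
[([431.0, 160.0], 0.81, array([230., 298.,  92.])), ([203.0, 242.0], 0.75, array([ 654., -143.,   92.])), ([453.0, 354.0], 0.74, array([691., 439.,  92.])), ([364.0, 187.0], 0.64, array([375., 159.,  92.]))]
```

View pics/f1.png

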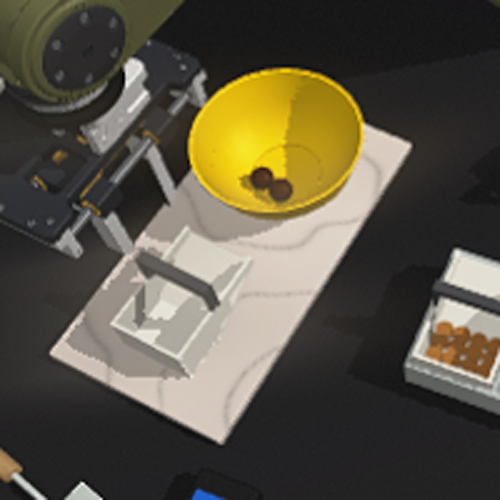

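The bin stands upright mid free half (crop ~(178,300)), both truffles are in the bowl (crop ~(272,183)), and the gripper is clear.

```bash
python3 -c "
from bench import bot
print(bot.finish_job())"
```

```text
the job is handed in; nothing more can be done
None
```

I handed the job in at about 22 s of robot time: both truffles are in the yellow bowl and the empty bin stands upright in the middle of the slab's free half, though the hand-in returned no verdict.

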